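# Lock the candle label-drying clamp with its pin

### The job

Swing the clamp bar down onto the two lying candles until it is fully shut, then fetch the orange-handled lock pin from the carton and push it from the red ear's side through both ears and the bar's tongue until its handle sits against the red ear, and let go of it. Leave the candles, mug, tin, matchbox and tape dispenser standing where they are.

Things in the scene. Friction and masses are not known exactly. Their poses are not given: they have to be found in the camera images.
- jig: fixed clamp jig: plywood base 170 (own x) x 260 (own y) x 12 mm, origin at the centre of its underside, own +x roughly away from the robot. Two white candles, 50 mm diameter, lie on it along own x (x -75..75, y -51..51, top z 62 mm) under a hinged bar that runs along own y. At its -y end stand a red ear (near the robot) and a grey ear behind it, with the bar's tongue between them when shut.
- mouth (a point): centre of the hole's mouth on the red ear's outer (robot-side) face, at (-18, -100, 70) mm in the jig's frame, axes as the jig's. Red ear x -18..-8, grey ear x 8..18 mm in the jig's frame; each 34 mm wide in y, top at z 88 mm, with a 13 mm through-hole along x, in line
- hinge (a point): centre of the bar's hinge, at (0, 100, 70) mm in the jig's frame; the hinge axis is parallel to the jig's x
- bar (a joint): angle of the aluminium bar (24 mm wide, 14 thick, reaching 217 mm from the hinge): 0 rad = shut on its stop, level, its tongue's 13 mm hole (tongue 12 mm thick, hole 200 mm from the hinge) in line with the ears'; grows as the free end swings up, to 0.95. Stiff hinge (0.5 N m friction): stays where left.
- bar_pad (a point): centre of the top face of the round blue push pad (34 mm diameter) on the bar, 145 mm from the hinge; moves with the bar; 11 mm above the bar's mid-plane
- pin: loose lock pin, 60 g: steel shaft 10 mm diameter, 52 long (last 10 mm tapers to 4) on an orange handle 20 x 20 x 40 mm. Origin on the axis at the shoulder; own +x to the tip (x = 52), handle x -40..0 mm. It lies on a flat of its handle, axis level 10 mm above the surface (heavier at the handle). Starts on the carton's floor, handle inside, 38 to 43 mm of shaft out of the mouth.
- carton: white and blue carton (fixed) lying on its side, 90 (own x) x 120 (own y) x 42 mm high, walls 4 mm, open only on its own -x face; origin at the centre of its underside
- candle_purple: tall purple pillar candle, 50 mm diameter, 150 mm high, loose; origin at the centre of its underside; to be left alone
- candle_gold: short gold pillar candle, 60 mm diameter, 90 mm high, loose; origin at the centre of its underside; to be left alone
- candle_white: white pillar candle, 45 mm diameter, 120 mm high, loose; origin at the centre of its underside; to be left alone
- mug: red mug, 80 mm diameter, 90 mm high, handle (about 35 mm out) towards its own +y, loose; origin at the centre of its underside; to be left alone
- tin: flat round brass tin with an olive lid, 82 mm diameter, 23 mm high, loose; origin at the centre of its underside; to be left alone
- dispenser: green tape dispenser, 160 (own x) x 60 (own y) x 88 mm high, loose; origin at the centre of its underside; to be left alone
- matchbox: green matchbox, 52 (own x) x 36 (own y) x 15 mm high, loose; origin at the centre of its underside; to be left alone

How it is judged (in metres and radians):
On the way, in this order (a step that is already met when the one before it is completed fails the run):
1. the bar is shut on its stop before the pin goes in (value of joint bar below 0.05 rad), for 0.2 s.
2. the pin is fully home through both ears and the tongue, bar shut (value of joint bar below 0.05 rad and x of pin in the frame of mouth between -0.005 and 0.004 m and y of pin in the frame of mouth between -0.006 and 0.006 m and z of pin in the frame of mouth between -0.006 and 0.006 m and angle between the x axis of pin and the x axis of jig, either way round below 0.17 rad), for 0.2 s.
At the end, for the whole second after the job is handed in: Bar shut (below 0.05 rad); pin at rest in the holes from the red ear's side: shoulder within 5 mm of the red ear's face, within 6 mm of the hole's axis each way, axis within 0.17 rad of the holes'. No bystander ever moved over 30 mm or tipped over 0.35 rad (all of step 2 and linear speed of pin below 0.02 m/s); the robot touches nothing.
It fails at once if a standing candle is shifted by more than 30 mm or tipped (distance of any of candle_purple, candle_gold, candle_white from where it was at the start of the episode above 0.03 m or angle between any of candle_purple, candle_gold, candle_white's own z axis and vertical above 0.35 rad).
It fails at once if the mug, tin, matchbox or tape dispenser is shifted by more than 30 mm or tipped (distance of any of mug, tin, dispenser, matchbox from where it was at the start of the episode above 0.03 m or angle between any of mug, tin, dispenser, matchbox's own z axis and vertical above 0.35 rad).
It also fails if it takes over 72 s, if anything falls off the work surface, if the arm or the gripper's body presses on something with over 40 N, if the wrist force passes 120 N, or if a joint passes its speed limit or range.

### The arm

A 7-joint arm with a two-finger parallel gripper is mounted at the origin on the work surface. World frame = base frame: x ahead of the robot, y to its left, z up, the work surface at z = 0. Lengths are in mm, angles in rad, forces in N, time in s.
With the tool pointing down it reaches from about 400 to 850 mm from the base axis. Payload 10.4 kg.
Tool frame: the origin (TCP) lies midway between the tips of the shut fingers; the grasp point (between the pads) lies 19 mm behind it (manip.grip_depth is the distance from the TCP to the grasp point, in mm); z points along the fingers, y is the line along which they close (so a half turn about z gives the same grasp; the last joint's range is limited). The gripper opens to 85 mm and grips with 20 to 120 N. Pads are 22 mm wide; open, the fingers measure 114 mm over their backs; the gripper's body (76 mm by 85 mm) begins 54 mm behind the grasp point. The pads swing forward as they close: fully open they stand 13 mm farther back than shut.
Start: joints at [1.19, 0.332, -0.065, 1.46, 0.022, 1.35, -0.088], TCP at [218.906, -585.432, 231.338] pointing down, gripper open.
Joint ranges: [-2.6, 2.6], [-0.5, 2.12], [-1.47, 1.34], [0.16, 2.42], [-1.27, 4.41], [0.06, 2.06], [-2.6, 2.6]. Speed limits (rad/s): [2.22, 2.22, 2.79, 2.79, 3.14, 3.14, 3.14].

### API

Orientations are given as [roll, pitch, yaw] about the fixed x, y, z axes, in that order (R = Rz(yaw) Ry(pitch) Rx(roll)).
In Python, from plant import manip gives the robot as it stands. Calls block until the motion is done:
- manip.reach(position, orientation): joint-space move of the TCP to a pose.
- manip.move_linear(position, frame=None, rate=150, force_limit=None): straight line of the TCP; frame=None keeps the orientation; rate is the mean speed in mm/s. With force_limit (N) it stops when the force on the tool has changed by that much, and returns True; else False.
- manip.set_joints(angles): joint-space move.
- manip.open_gripper() and manip.close_gripper(): open the fingers fully, or close them until they stop; the grip force is fixed at half the most.
- manip.sleep(seconds).
- manip.inverse_kinematics(position, orientation): joint angles nearest the present ones, or None.
- manip.get_state(): the state.
- manip.snapshot(name): name is "side" or "top" or "wrist"; returns the picture (480x640x3 uint8, blue, green, red); there is no depth.
- manip.camera_info(name): a dict with "fx", "fy", "cx", "cy" (pixels), "rvec" (rotation vector, rad) and "tvec" (3), from world to camera coordinates, as OpenCV has them; the wrist camera has in their place "hand_eye" (4x4, takes a point from camera to tool coordinates, whose origin is the TCP and whose axes are the flange's). Camera axes: x right, y down, z forward; pixel columns grow to the right and rows downward; lengths in mm; the calibration is good to about 2 mm. A picture is of the moment at which its call begins: read the wrist's pose just before it. camera_info takes no time and is no camera call.
A pose or a line that the arm cannot do raises manip.PlanningError and nothing moves.
- manip.job_done(): hands the job in; it is judged then, once.
The state is a dict: "clock": time; "q": joint angles; "joint_velocities": joint speeds; "tau": joint torques, N m; "tool_pos": TCP position; "tcp_rot": TCP orientation; "ft_force": force on the tool from outside, world axes, zero at the start; "moment": the same for the moment, N m; "gripper_width": finger opening in mm; "finger_force": force on a finger pad.
Only numpy, scipy, OpenCV 4.12 (cv2) and the standard library are available. Lean on these libraries where they do the work, as an engineer would, in place of code of your own. Each camera call takes 0.05 s, during which the arm holds its last target. There are 200 camera calls.

## Working session

There is one attempt and no reset: what is moved stays moved. The work goes in short steps, each a Python script; the robot and the scene stay as the last script left them, time stands still between calls to the robot, and variables do not carry over. Pictures are saved under pics/ and viewed, at most 12 in all, crops included, and the job is handed in when it is done.

```bash
ls; mkdir -p pics
python3 - <<'E'
from plant import manip
import cv2, numpy as np
for n in ("top","side"):
    im=manip.snapshot(n); cv2.imwrite(f"pics/{n}0.png",im); print(n,manip.camera_info(n))
print(manip.camera_info("wrist")); s=manip.get_state(); print(s["clock"],s["tool_pos"],s["tcp_rot"],s["gripper_width"])
E
```

```text
pics
top {'fx': 607.4244698528555, 'fy': 607.4244698528555, 'cx': 313.8288396805194, 'cy': 235.83739462306164, 'rvec': array([ 2.16576967, -2.13977093,  0.17265207]), 'tvec': array([   8.97634735,  576.40709573, 1132.93194856])}
side {'fx': 551.4842573984176, 'fy': 551.4842573984176, 'cx': 332.5475365916709, 'cy': 248.00226799915217, 'rvec': array([ 2.43406709, -0.32026715,  0.08923241]), 'tvec': array([-514.28548901,  164.86664859,  897.61203563])}
{'fx': 333.3201559512595, 'fy': 333.3201559512595, 'cx': 318.0022293785547, 'cy': 238.92194476233007, 'hand_eye': array([[-8.64669558e-04, -9.61810621e-01, -2.73714417e-01,
         6.90571856e+01],
       [ 9.99999356e-01, -1.03278694e-03,  4.70112055e-04,
        -2.95941771e-01],
       [-7.34847443e-04, -2.73713834e-01,  9.61810895e-01,
        -1.42084178e+02],
       [ 0.00000000e+00,  0.00000000e+00,  0.00000000e+00,
         1.00000000e+00]])}
0.1 [ 218.77836297 -585.11256959  230.60541632] [-3.14034539e+00  4.18935276e-05  3.57837893e-01] 85.52590411460861
```

View pics/top0.png

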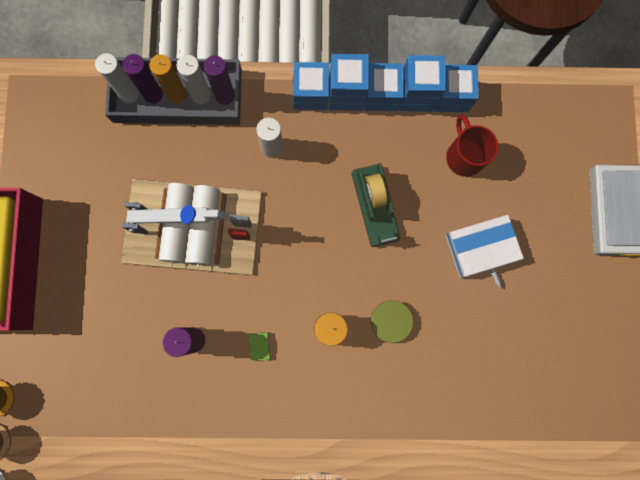

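View pics/side0.png

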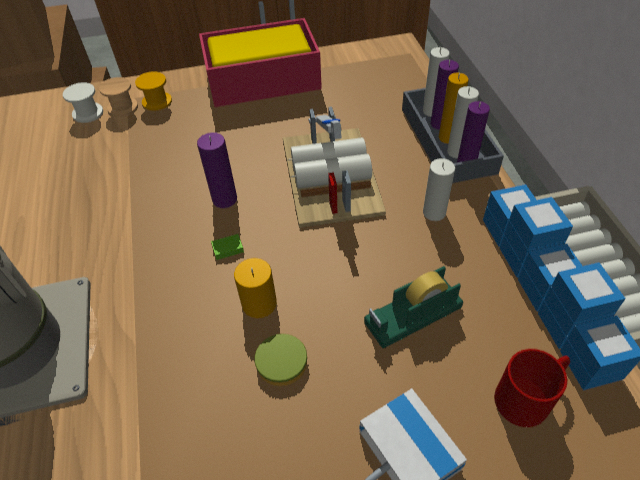

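The top view shows the jig base with corners at about (133,180), (261,189), (253,274) and (123,264). The blue pad is at (188,214), the red ear at (238,234), and the bar is raised. The carton is centred near (485,247), with the pin's shaft sticking out at (497,278) towards the robot. The side view agrees. Next I'll get coarse positions, then a wrist close-up of each.

```bash
cat > h.py <<'E'
import numpy as np, cv2
from scipy.spatial.transform import Rotation as Rn
from plant import manip
def cam(n,st=None):
    c=manip.camera_info(n); K=np.array([[c['fx'],0,c['cx']],[0,c['fy'],c['cy']],[0,0,1]])
    if n=='wrist':
        T=np.eye(4); T[:3,:3]=Rn.from_euler('xyz',st['tcp_rot']).as_matrix(); T[:3,3]=st['tool_pos']
        T=T@c['hand_eye']; return K,T[:3,:3],T[:3,3]
    R=cv2.Rodrigues(c['rvec'])[0]; return K,R.T,-R.T@c['tvec']
def plane(C,uv,z):
    K,R,o=C; uv=np.atleast_2d(np.array(uv,float)); d=(R@np.linalg.inv(K)@np.c_[uv,np.ones(len(uv))].T).T
    return o+d*((z-o[2])/d[:,2])[:,None]
def proj(C,P):
    K,R,o=C; p=(K@R.T@(np.atleast_2d(P)-o).T).T; return p[:,:2]/p[:,2:]
def blob(im,lo,hi,roi=None):
    m=cv2.inRange(cv2.cvtColor(im,cv2.COLOR_BGR2HSV),lo,hi)
    if roi: k=np.zeros_like(m); x,y,w,h=roi; k[y:y+h,x:x+w]=1; m=m*k
    cs=cv2.findContours(m,cv2.RETR_EXTERNAL,cv2.CHAIN_APPROX_NONE)[0]
    return max(cs,key=cv2.contourArea),m
def cen(c):
    m=cv2.moments(c); return np.array([m['m10'],m['m01']])/m['m00']
E
python3 - <<'E'
from h import *
C=cam('top'); im=cv2.imread('pics/top0.png')
P=plane(C,[(133,180),(261,189),(253,274),(123,264)],12); print(P.round())
c=P.mean(0); ux=(P[0]+P[1]-P[2]-P[3])[:2]; yaw=np.arctan2(ux[1],ux[0]); print('jig',c,yaw)
b=cen(blob(im,(105,150,80),(130,255,255),(150,190,80,50))[0])
R=Rn.from_euler('z',yaw).as_matrix(); o=np.array([c[0],c[1],0])
for a in np.arange(0,1,.1):
    p=o+R@np.array([0,100-145*np.cos(a)+11*np.sin(a),70+145*np.sin(a)+11*np.cos(a)]); print(round(a,1),p.round(),(proj(C,p)[0]-b).round(1))
print(plane(C,[(448,236),(510,216),(523,257),(462,279)],42).round())
print('pin',plane(C,[(494,273),(500,286)],10).round())
print('other purple, gold,tin',plane(C,[(178,342)],150).round(),plane(C,[(331,329)],90).round(),plane(C,[(392,322)],23).round(),'wh',plane(C,[(268,130)],120).round())
E
```

```text
[[689. 379.  12.]
 [674. 122.  12.]
 [503. 134.  12.]
 [520. 389.  12.]]
jig [596.51213217 256.04279389  12.        ] -0.06501173208104524
0.0 [594. 211.  81.] [22.6  8.4]
0.1 [594. 213.  95.] [20.4  7. ]
0.2 [594. 216. 110.] [17.4  5.6]
0.3 [594. 221. 123.] [13.6  4.1]
0.4 [595. 227. 137.] [9.  2.5]
0.5 [595. 234. 149.] [3.6 0.9]
0.6 [596. 243. 161.] [-2.5 -0.7]
0.7 [596. 252. 172.] [-9.4 -2.2]
0.8 [597. 263. 182.] [-16.8  -3.8]
0.9 [598. 274. 190.] [-24.8  -5.3]
[[ 579. -244.   42.]
 [ 620. -367.   42.]
 [ 540. -389.   42.]
 [ 496. -270.   42.]]
pin [[ 511. -342.   10.]
 [ 486. -353.   10.]]
other purple, gold,tin [[374. 247. 150.]] [[399. -16.  90.]] [[ 413. -137.   23.]] wh [[761. 104. 120.]]
```

Run:
```python
from h import *
o=np.array([596.5,256,0]); yj=-.065; R=Rn.from_euler('z',yj).as_matrix()
for nm,p,ys in (('pin',(500,-345,40),[.41,.41+np.pi,.41-np.pi]),('ins',(535,160,62),[yj,yj+np.pi,yj-np.pi])):
    for y in ys:
        q=manip.inverse_kinematics(p,[np.pi,0,y]); print(nm,round(y,2),None if q is None else np.round(q,2))
pad=lambda a,up=0: o+R@np.array([0,100-145*np.cos(a)+(11+up)*np.sin(a),70+145*np.sin(a)+(11+up)*np.cos(a)])
manip.close_gripper()
print(manip.get_state()['clock'])
manip.reach(pad(.56)+[0,0,60],[np.pi,0,yj])
print(manip.get_state()['clock'])
hit=manip.move_linear(pad(.52),rate=60,force_limit=30)
for a in (.4,.3,.2,.1): hit=hit or manip.move_linear(pad(a),rate=80,force_limit=30)
if not hit: hit=manip.move_linear(pad(0)+[0,0,-8],rate=50,force_limit=30)
s=manip.get_state(); print(hit,s['clock'],s['tool_pos'],pad(0),s['ft_force'])
manip.move_linear(s['tool_pos']+np.array([0,0,120]),rate=200)
tp=o+R@np.array([-40,-60,0]); tp[2]=190
manip.reach(tp,[np.pi,0,yj])
s=manip.get_state(); im=manip.snapshot('wrist'); cv2.imwrite('pics/w1.png',im); np.save('w1.npy',[s['tool_pos'],s['tcp_rot']]); print(s['clock'],s['tool_pos'],s['tcp_rot'])
cv2.imwrite('pics/top1.png',manip.snapshot('top'))
```

```text
pin 0.41 [ 0.74  0.48 -0.26  1.69  0.14  0.99 -0.74]
pin 3.55 [ 1.4   0.88 -1.25  1.66  0.87  1.27  1.95]
pin -2.73 [ 1.4   0.88 -1.25  1.66  0.87  1.27  1.95]
ins -0.07 [ 0.33  0.49 -0.86  1.79  0.42  1.06 -2.32]
ins 3.08 [ 0.45  0.57 -1.03  1.78  0.54  1.11  0.74]
ins -3.21 [ 0.45  0.57 -1.03  1.78  0.54  1.11  0.74]
0.8667
4.0417
True 7.025 [594.27450334 211.96957327  81.06411879] [593.57705925 211.09502903  81.        ] [-6.11801731 -2.32867637 15.68437946]
8.0833 [551.32950599 197.59687467 188.10957836] [ 3.13948974e+00  2.31381644e-03 -6.50201998e-02]
```

View pics/w1.png

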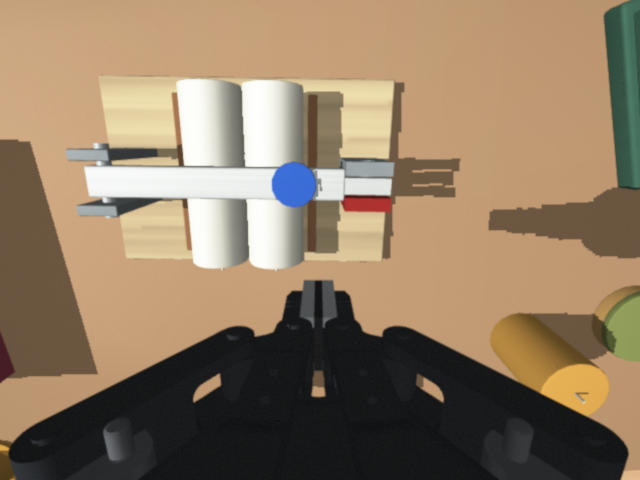

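The bar is shut: the fingertip stopped at z = 81. In the wrist view the base corners are at (103,77), (395,81), (382,261) and (126,258), the pad is at (294,185), and the red ear's top strip spans (344–391, 197–210). I'll compute the jig pose from these, then look at the pin.

Run:
```python
from h import *
a=np.load('w1.npy'); C=cam('wrist',dict(tool_pos=a[0],tcp_rot=a[1])); im=cv2.imread('pics/w1.png')
P=plane(C,[(103,77),(395,81),(382,261),(126,258)],12); print(P.round(1))
e=[np.linalg.norm((P[i]-P[(i+1)%4])) for i in range(4)]; print('edges',np.round(e,1))
c=P.mean(0); ux=(P[0]+P[1]-P[2]-P[3])[:2]; uy=(P[0]+P[3]-P[1]-P[2])[:2]
print('jig',c,np.arctan2(ux[1],ux[0]),np.arctan2(-uy[0],uy[1]))
bp=plane(C,cen(blob(im,(105,150,80),(130,255,255))[0]),81)[0]; print('pad',bp)
cr,m=blob(im,(0,150,80),(6,255,255),(320,180,90,50)); x,y,w,h=cv2.boundingRect(cr); print('red',x,y,w,h)
print('red top corners near grey edge', plane(C,[(x,y),(x+w,y)],88))
cv2.imwrite('pics/c1.png',cv2.resize(im[140:230,310:410],None,fx=6,fy=6,interpolation=cv2.INTER_CUBIC))
print(blob(cv2.imread('pics/top1.png'),(0,0,0),(1,1,1))[1].sum() if 0 else '')
manip.open_gripper()
d=.41; t=np.array([500,-345,0])+np.array([20,-0,130])
manip.reach(t,[np.pi,0,d]); s=manip.get_state(); im=manip.snapshot('wrist'); cv2.imwrite('pics/w2.png',im); np.save('w2.npy',[s['tool_pos'],s['tcp_rot']]); print(s['clock'],s['tool_pos'],s['tcp_rot'])
```

```text
[[688.1 375.6  12. ]
 [668.3 122.   12. ]
 [501.9 135.5  12. ]
 [522.4 393.   12. ]]
edges [254.4 166.9 258.3 166.6]
jig [595.17747764 256.54435938  12.        ] -0.09275124299702191 -0.07860872103124737
pad [592.56183595 212.91530679  81.        ]
red 342 196 49 16
red top corners near grey edge [[582.5083261  177.82585149  88.        ]
 [580.14242395 142.18056535  88.        ]]

10.9417 [ 520.74960943 -343.70363741  130.23835285] [-3.14156581e+00 -5.75131415e-04  4.11754568e-01]
```

View pics/w2.png

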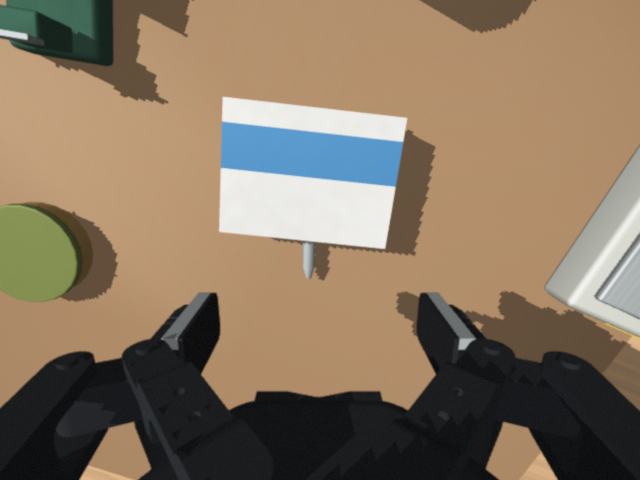

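View pics/c1.png

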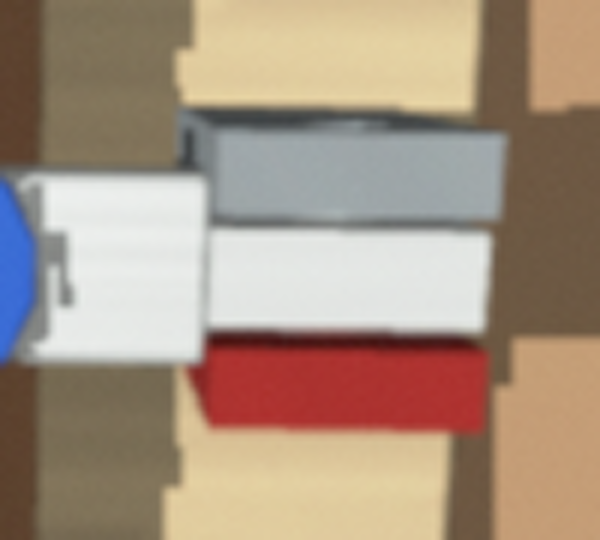

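Wrist view 2 shows the shaft running from the carton mouth at (308,243) to the tip at (309,278). The crop shows the ear tops: red from (213,350) to (487,430), grey from (217,135) to (503,219). Next I'll grip the shaft and drag it straight out.

Run:
```python
from h import *
a=np.load('w1.npy'); C=cam('wrist',dict(tool_pos=a[0],tcp_rot=a[1]))
k=lambda L: np.array(L)/6+[310,140]
r=plane(C,k([(213,350),(487,350),(487,430),(210,427)]),88); g=plane(C,k([(217,135),(505,132),(500,219),(215,219)]),88); t=plane(C,k([(210,232),(490,234),(486,330),(206,330)]),77)
print('red',r.round(1),'grey',g.mean(0)); print('ctr red',r.mean(0),'tongue',t.mean(0)); v=g.mean(0)-r.mean(0); print('sep',np.linalg.norm(v),'yaw',np.arctan2(v[1],v[0]))
a=np.load('w2.npy'); s=dict(tool_pos=a[0],tcp_rot=a[1]); C=cam('wrist',s); im=cv2.imread('pics/w2.png')
hsv=cv2.cvtColor(im,cv2.COLOR_BGR2HSV); m=(hsv[...,1]<70)&(hsv[...,2]>60); k=np.zeros_like(m); k[246:285,295:325]=1; m&=k
ys,xs=np.nonzero(m); rows=np.unique(ys); cx=np.array([xs[ys==y].mean() for y in rows]); w=[int((ys==y).sum()) for y in rows]; print(rows[0],rows[-1],w,cx.round(1))
f=np.polyfit(rows,cx,1); tip=plane(C,[(np.polyval(f,rows[-1]+.5),rows[-1]+.5)],10)[0]; mo=plane(C,[(np.polyval(f,246),246)],10)[0]
d=(tip-mo); print('len',np.linalg.norm(d)); d/=np.linalg.norm(d); yaw=np.arctan2(-d[1],-d[0]); print('tip',tip,'yaw',yaw,d)
np.save('pin0.npy',[tip,d])
```

```text
red [[580.7 175.5  88. ]
 [578.5 142.2  88. ]
 [568.5 142.3  88. ]
 [571.2 176.3  88. ]] grey [600.22649606 157.28618589  88.        ]
ctr red [574.70551011 159.09106169  88.        ] tongue [586.35179168 157.34321021  77.        ]
sep 25.584727878645115 yaw -0.07060368960057771
246 278 [13, 13, 13, 13, 13, 13, 13, 13, 13, 13, 13, 13, 13, 13, 13, 13, 13, 13, 13, 13, 13, 12, 11, 11, 10, 9, 9, 8, 7, 7, 6, 5, 4] [308.  308.  308.  308.  308.  308.  308.  308.  308.  308.  308.  308.
 308.  308.  308.  308.  308.  308.  308.  308.  308.  307.5 308.  308.
 307.5 308.  308.  307.5 308.  308.  307.5 308.  307.5]
len 28.78636327015461
tip [ 480.21765735 -351.71407338   10.        ] yaw 0.39412092028267154 [-0.92333448 -0.38399665  0.        ]
```

Run:
```python
from h import *
tip,d=np.load('pin0.npy'); yaw=np.arctan2(-d[1],-d[0]); R=[np.pi,0,yaw]
g=tip-21*d; g[2]=45
manip.reach(g,R); manip.move_linear([g[0],g[1],4],rate=80,force_limit=15)
manip.close_gripper(); s=manip.get_state(); print(s['clock'],s['gripper_width'],s['tool_pos'],s['finger_force'],s['ft_force'])
e=g+75*d; manip.move_linear([e[0],e[1],4.5],rate=60)
manip.open_gripper(); manip.move_linear([e[0],e[1],70],rate=150)
v=e-50*d; manip.move_linear([v[0],v[1],130],rate=200)
s=manip.get_state(); im=manip.snapshot('wrist'); cv2.imwrite('pics/w3.png',im); np.save('w3.npy',[s['tool_pos'],s['tcp_rot']]); print(s['clock'],s['tool_pos'],s['tcp_rot'])
```

```text
12.7917 7.833831698573587 [ 499.62663044 -343.76825082    4.11339895] 58.55284210192622 [-0.26853227  0.13359056  0.05610756]
16.05 [ 475.59511554 -353.29640435  128.5507395 ] [-3.14029509e+00  1.33088678e-03  3.94247340e-01]
```

View pics/w3.png

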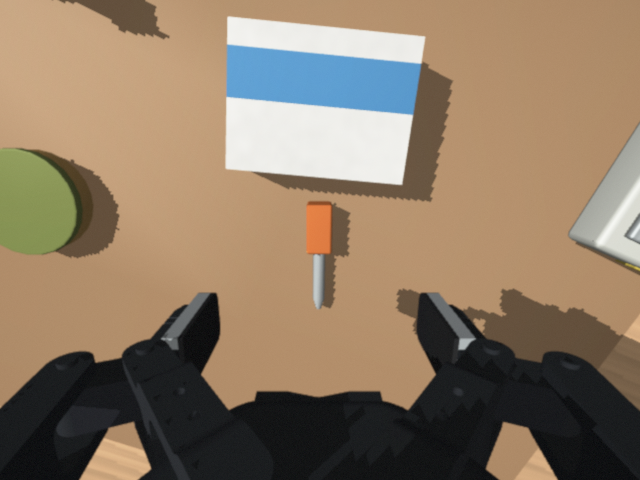

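The pin came out cleanly. The orange handle is at (307–331, 203–255), the shoulder near (318,255) and the tip at (319,307). Next I'll grasp the handle and carry it to a point in front of the red ear.

Run:
```python
from h import *
a=np.load('w3.npy'); s=dict(tool_pos=a[0],tcp_rot=a[1]); C=cam('wrist',s); im=cv2.imread('pics/w3.png')
hsv=cv2.cvtColor(im,cv2.COLOR_BGR2HSV); m=(hsv[...,1]<70)&(hsv[...,2]>60); k=np.zeros_like(m); k[258:315,300:335]=1; m&=k
ys,xs=np.nonzero(m); rows=np.unique(ys); cx=np.array([xs[ys==y].mean() for y in rows]); f=np.polyfit(rows[:-2],cx[:-2],1)
P=plane(C,[(np.polyval(f,y),y) for y in (256,rows[-1]+.5)],10); L=P[1]-P[0]; d=L/np.linalg.norm(L)
sh=P[1]-52*d
co,_=blob(im,(3,150,120),(18,255,255),(290,190,60,80)); box=cv2.boxPoints(cv2.minAreaRect(co)); Pb=plane(C,box,20); hc=Pb.mean(0)
print('len from row256',np.linalg.norm(L),'shoulder',sh,'d',d,np.arctan2(-d[1],-d[0]),'handle box',Pb.round(1),'ctr->sh',(sh-hc)@d,'lat',np.cross(d,sh-hc)[2])
yaw=np.arctan2(-d[1],-d[0])
g=sh-22*d; manip.reach([g[0],g[1],60],[np.pi,0,yaw]); manip.move_linear([g[0],g[1],4],rate=80,force_limit=15)
manip.close_gripper(); s=manip.get_state(); print(s['clock'],s['gripper_width'],s['tool_pos'],s['finger_force'])
off=(sh-s['tool_pos'])@d; zo=10-s['tool_pos'][2]; print('off',off,zo)
np.save('grip.npy',[off,zo])
manip.move_linear([g[0],g[1],220],rate=250)
yj=-.08; ux=np.array([np.cos(yj),np.sin(yj),0]); M=np.array([569.5,159.2,70.])
p=M-(off+75)*ux; p[2]=220; manip.reach(p,[np.pi,0,yj+np.pi]); p[2]=70-zo; manip.move_linear(p,rate=120,force_limit=15)
s=manip.get_state(); print(s['clock'],s['tool_pos'],p,s['tcp_rot'],s['gripper_width'])
A=manip.snapshot('top'); B=manip.snapshot('side'); cv2.imwrite('pics/top4.png',A); cv2.imwrite('pics/side4.png',B)
z=lambda i,x,y: cv2.resize(i[y:y+100,x:x+130],(780,600),interpolation=cv2.INTER_CUBIC)
cv2.imwrite('pics/t4.png',z(A,170,180)); cv2.imwrite('pics/s4.png',z(B,240,140))
```

```text
len from row256 48.87606967482989 shoulder [ 460.1706226  -359.96389114   10.        ] d [-0.92738284 -0.37411371  0.        ] 0.3834409034886896 handle box [[ 496.9 -335.1   20. ]
 [ 503.9 -351.9   20. ]
 [ 466.5 -367.9   20. ]
 [ 459.2 -350.3   20. ]] ctr->sh 23.150680942600903 lat 0.028475635234507024
17.95 18.43214158139965 [ 480.83224273 -351.91221767    4.38147419] 59.3559730052948
off 22.173473394851193 5.618525812962101
22.3 [473.14562083 167.14965496  65.04990525] [472.63731591 166.96558839  64.38147419] [3.14126994e+00 1.16938731e-03 3.06154362e+00] 18.53221254749258
```

View pics/t4.png

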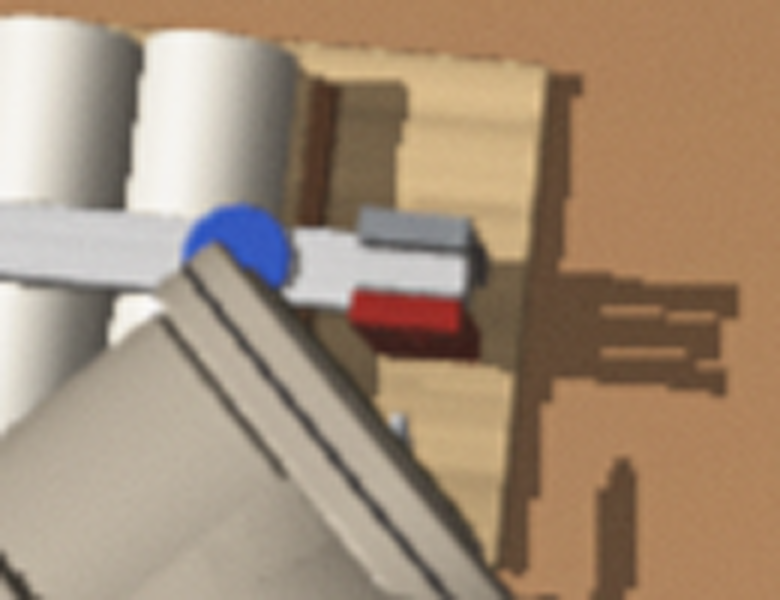

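View pics/s4.png

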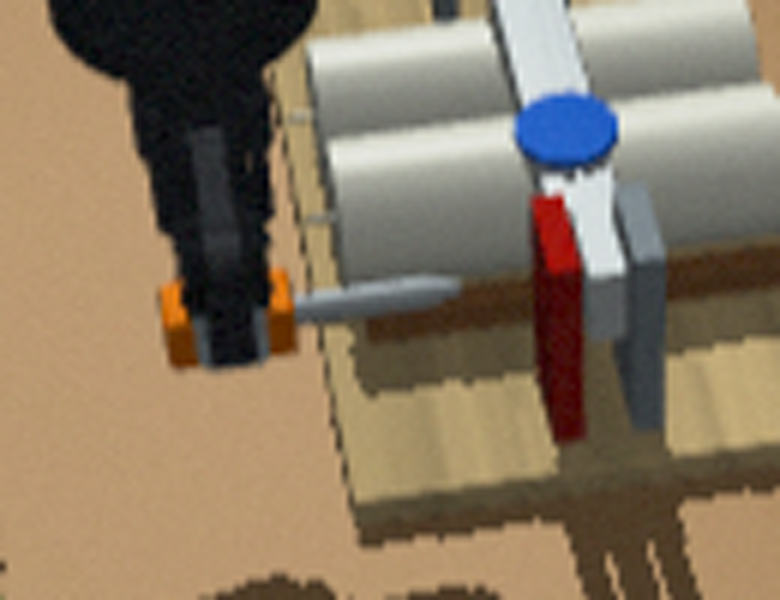

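The top crop shows the tip at about (398,412) and the red ear's top centred at (408,311). The side crop shows the tip at (459,287). I'll check both against the model.

Run:
```python
from h import *
T=cam('top');S=cam('side'); kt=lambda u,v:np.array([170+u/6,180+v/6]); ks=lambda u,v:np.array([240+u/6,140+v/6])
yj=-.08; ux=np.array([np.cos(yj),np.sin(yj),0]); uy=np.array([-ux[1],ux[0],0]); M=np.array([569.5,159.2,70.])
J=lambda x,y,z: M+(x+18)*ux+(y+100)*uy+[0,0,z-70]
off,zo=np.load('grip.npy'); s=manip.get_state(); t=np.array(s['tool_pos'])+(off+52)*ux+[0,0,zo]; print('tip model',t, 'dist to mouth',M-t)
print('top tip pred',proj(T,t),'seen',kt(398,410)); print('side tip pred',proj(S,t),'seen',ks(459,287))
print('red ear top ctr: top pred',proj(T,J(-13,-100,88)),'seen',kt(408,311))
print('red outer top corners side pred',proj(S,[J(-18,-83,88),J(-18,-117,88),J(-8,-117,88),J(-8,-83,88)]),'seen',ks(533,199),ks(548,272),ks(580,270),ks(562,197))
print('grey top corners side pred',proj(S,[J(8,-83,88),J(8,-117,88),J(18,-117,88)]),'seen',ks(617,190),ks(636,262),ks(664,257))
```

```text
tip model [546.97256863 161.11771514  70.56617692] dist to mouth [22.52743137 -1.91771514 -0.56617692]
top tip pred [[236.56193319 248.04790112]] seen [236.33333333 248.33333333]
side tip pred [[317.97153153 187.24766957]] seen [316.5        187.83333333]
red ear top ctr: top pred [[237.2129869  232.17570563]] seen [238.         231.83333333]
red outer top corners side pred [[328.21087305 172.54002449]
 [331.37946411 185.13927077]
 [336.80087222 184.39556061]
 [333.52210332 171.82371543]] seen [328.83333333 173.16666667] [331.33333333 185.33333333] [336.66666667 185.        ] [333.66666667 172.83333333]
grey top corners side pred [[341.99927477 170.68042575]
 [345.45344492 183.20859845]
 [350.84779954 182.46859949]] seen [342.83333333 171.66666667] [346.         183.66666667] [350.66666667 182.83333333]
```

Run:
```python
from h import *
off,zo=np.load('grip.npy'); yj=-.08; ux=np.array([np.cos(yj),np.sin(yj),0]); M=np.array([569.5,158.4,70.])
O=[np.pi,0,yj+np.pi]
def rep(h): s=manip.get_state(); print(h,round(s['clock'],2),'depth short',round(float((M-s['tool_pos'])@ux-off),1),np.round(s['tool_pos'],1),'F',np.round(s['ft_force'],1),'w',round(s['gripper_width'],1))
for sh,lim in ((60,10),(40,12),(20,15),(4,15)):
    p=M-(off+sh)*ux; p[2]=70-zo
    h=manip.move_linear(p,O,rate=50,force_limit=lim); rep(h)
    if h: break
else:
    p=M-(off-5)*ux; p[2]=70-zo; h=manip.move_linear(p,O,rate=20,force_limit=20); rep(h)
```

```text
False 22.85 depth short 59.9 [487.7 165.   64.3] F [ 0.1 -0.2 -0.6] w 18.6
False 23.4 depth short 40.0 [507.5 163.5  64.2] F [-0.2  0.3 -0.9] w 18.2
False 23.95 depth short 20.0 [527.4 161.8  64.2] F [ 0.7 -0.5  0.5] w 18.8
False 24.42 depth short 3.9 [543.5 160.5  64.3] F [-0.3  0.5 -0.6] w 18.4
False 25.02 depth short -2.7 [550.1 160.   64. ] F [-11.6  -1.2   6.8] w 18.5
```

Run:
```python
from h import *
off,zo=np.load('grip.npy'); yj=-.08; ux=np.array([np.cos(yj),np.sin(yj),0]); M=np.array([569.5,158.4,70.])
def rep(h): s=manip.get_state(); print(h,round(s['clock'],2),round(float((M-s['tool_pos'])@ux-off),1),np.round(s['tool_pos'],1),'F',np.round(s['ft_force'],1),'w',round(s['gripper_width'],1)); return np.array(s['tool_pos'])
p=M-(off-9)*ux; p[2]=70-zo; h=manip.move_linear(p,[np.pi,0,yj+np.pi],rate=20,force_limit=18); t=rep(h)
manip.open_gripper(); t=rep(0)
manip.move_linear([t[0],t[1],t[2]+90],rate=120); q=np.array([t[0]-90,t[1]-60,t[2]+180]); manip.move_linear(q,rate=200); rep(0)
manip.reach([430,-250,260],[np.pi,0,yj+np.pi])
A=manip.snapshot('top'); B=manip.snapshot('side'); cv2.imwrite('pics/top5.png',A); cv2.imwrite('pics/side5.png',B)
z=lambda i,x,y: cv2.resize(i[y:y+100,x:x+130],(400,300),interpolation=cv2.INTER_CUBIC)
cv2.imwrite('pics/f5.png',np.hstack([z(A,170,180),z(B,260,140)])); rep(0)
```

```text
True 25.23 -2.5 [549.9 160.2  63.5] F [-1.5 -0.1  1.3] w 18.5
0 25.88 -2.0 [549.3 159.8  63. ] F [ 0.6 -0.2 -0.5] w 85.5
0 27.63 82.9 [459.4  99.8 242.4] F [ 0.7  0.5 -0.2] w 85.2
0 29.06 83.6 [ 430.8 -248.5  260. ] F [ 0.6  0.6 -1.2] w 85.2
```

View pics/f5.png

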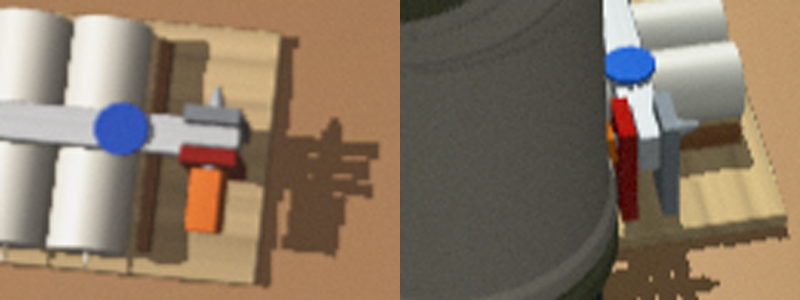

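The pin passes through both ears, with its tip visible beyond the grey one. To confirm it's seated, I'll measure the shoulder gap.

Run:
```python
from h import *
manip.reach([300,-520,260],[np.pi,0,.36])
B=manip.snapshot('side'); A=manip.snapshot('top'); cv2.imwrite('pics/side6.png',B)
z=lambda i,x,y,w,h: cv2.resize(i[y:y+h,x:x+w],(400,600),interpolation=cv2.INTER_CUBIC)
cv2.imwrite('pics/f6.png',np.hstack([z(A,220,200,40,60),z(B,315,160,40,60)]))
T=cam('top'); yj=-.08; ux=np.array([np.cos(yj),np.sin(yj),0]); uy=np.array([-ux[1],ux[0],0]); M=np.array([569.5,158.4,70.])
co,_=blob(A,(5,150,120),(18,255,255),(215,215,60,60)); P=plane(T,cv2.boxPoints(cv2.minAreaRect(co)),80)
print('handle corners in mouth frame',[( round((p-M)@ux,1),round((p-M)@uy,1)) for p in P])
```

```text
handle corners in mouth frame [(np.float64(-40.2), np.float64(11.7)), (np.float64(-0.5), np.float64(12.2)), (np.float64(-0.7), np.float64(-7.5)), (np.float64(-40.4), np.float64(-7.9))]
```

View pics/f6.png

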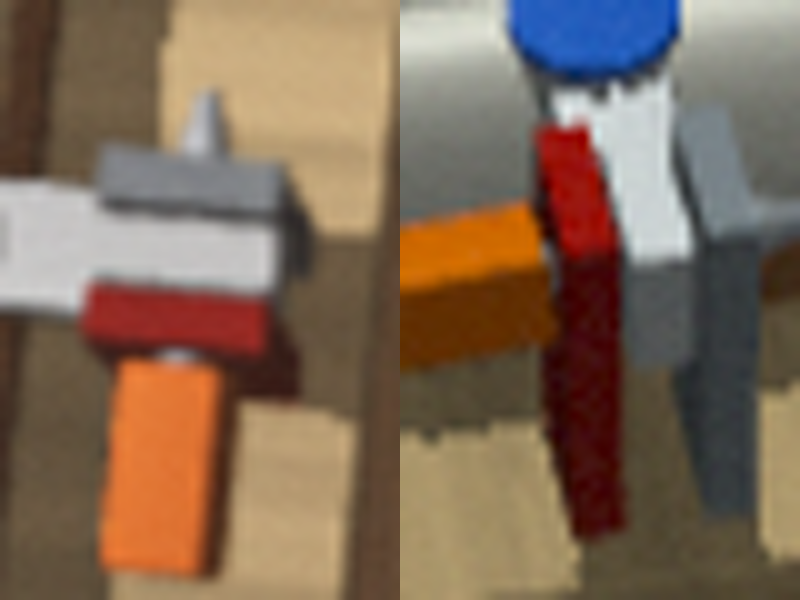

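A sliver of shaft shows between the handle and the red ear, so the gap is a couple of mm. There's plenty of time, so I'll push the handle's end home with the closed fingers.

Run:
```python
from h import *
yj=-.08; ux=np.array([np.cos(yj),np.sin(yj),0]); uy=np.array([-ux[1],ux[0],0]); M=np.array([569.5,158.4,70.]); O=[np.pi,0,yj+np.pi]
def rep(h): s=manip.get_state(); print(h,round(s['clock'],2),round(float((s['tool_pos']-M)@ux),1),np.round(s['tool_pos'],1),'F',np.round(s['ft_force'],1)); return np.array(s['tool_pos'])
manip.close_gripper()
p=M-80*ux+2*uy; p[2]=220; manip.reach(p,O); p[2]=62; manip.move_linear(p,rate=150,force_limit=15); rep(0)
q=M-35*ux+2*uy; q[2]=62; h=manip.move_linear(q,rate=20,force_limit=22); t=rep(h)
b=t-40*ux; manip.move_linear(b,rate=80); b[2]=240; manip.move_linear(b,rate=200)
manip.reach([300,-520,260],[np.pi,0,.36]); rep(0)
B=manip.snapshot('side'); A=manip.snapshot('top'); cv2.imwrite('pics/top7.png',A)
z=lambda i,x,y,w,h: cv2.resize(i[y:y+h,x:x+w],(400,600),interpolation=cv2.INTER_CUBIC)
cv2.imwrite('pics/f7.png',np.hstack([z(A,220,200,40,60),z(B,315,160,40,60)]))
T=cam('top')
co,_=blob(A,(5,150,120),(18,255,255),(215,215,60,60)); P=plane(T,cv2.boxPoints(cv2.minAreaRect(co)),80)
print('handle corners',[( round((p-M)@ux,1),round((p-M)@uy,1)) for p in P])
d=cv2.absdiff(cv2.imread('pics/top0.png'),A).max(2)
for n,(x,y,w,h) in dict(purple=(160,325,45,35),match=(245,330,28,32),gold=(312,312,38,36),tin=(370,300,44,44),white=(255,118,30,42),disp=(350,163,50,85),mug=(445,115,52,62)).items(): print(n,int((d[y:y+h,x:x+w]>40).sum()))
```

```text
0 35.55 -79.5 [490.4 167.1  62.8] F [ 0.7 -0.3  0.5]
True 37.03 -52.0 [517.8 164.8  60.9] F [-1.2  0.   1.4]
0 41.24 -213.4 [ 301.1 -519.2  260.1] F [ 0.   0.9 -0.4]
handle corners [(np.float64(-40.5), np.float64(11.6)), (np.float64(-0.7), np.float64(12.4)), (np.float64(-0.6), np.float64(-7.4)), (np.float64(-40.5), np.float64(-8.1))]
purple 0
match 0
gold 0
tin 0
white 0
disp 0
mug 0
```

View pics/f7.png

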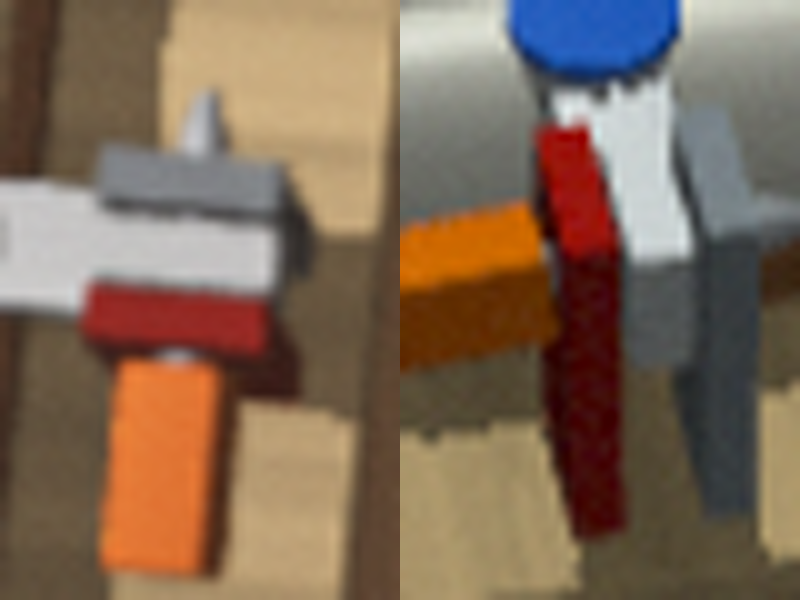

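Run:
```python
from h import *
T=cam('top'); yj=-.08; ux=np.array([np.cos(yj),np.sin(yj),0])
k=lambda u,v:np.array([220+u/10,200+v/10])
f=lambda u,v,z:(plane(T,k(u,v),z)[0]@ux)
ear=f(175,350,88); g=f(190,156,88)-0
print('tip-redface',f(208,90,73)-ear,'grey back-red face',f(195,150,88)-ear,'handle front-red face',f(165,361,80)-ear,'handle back',f(158,572,79)-ear)
```

```text
tip-redface 52.033670983286356 grey back-red face 37.789860317943976 handle front-red face -1.1438149473768817 handle back -40.53483320015084
```

The tip sits 52 mm past the red face, so the shoulder is home. What's left of the gap is only the handle tilting slightly in the clearance. None of the bystanders moved.

```bash
python3 -c "
from plant import manip
print(manip.job_done(), manip.get_state()['clock'])"
```

```text
the job is handed in; nothing more can be done
the job is handed in; nothing more can be done
```

The bar is shut, the lock pin is home through both ears and the tongue and has been let go, no bystander moved in the before/after top-camera comparison, and the job is handed in; the hand-in call gave no verdict.

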